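# Clamp a sharpening stone in its holder with the recessed thumbwheel

### The job

Lay the long sharpening stone flat on the bed of the stone holder, between its two jaws, and let go of it. Then roll the recessed thumbwheel towards the stone with a light fingertip, stroke after stroke, until the sliding jaw holds the stone firmly against the fixed jaw. Move the jaw only by the wheel, never lean hard on the holder or its wheel (stay under 15 N), and leave everything else where it is.

Things in the scene. Friction and masses are not known exactly. Their poses are not given: they have to be found in the camera images.
- holder: Stone holder fixed to the bench: steel base plate 250 (x) x 64 (y) x 8 mm, origin at the centre of its underside, x axis along it from the wheel housing to the fixed jaw. Black rubber bed 30 mm wide, top at z = 14 mm. Fixed jaw: aluminium, 20 x 44 mm, top at z = 30, inner face at x = +100 mm. Wheel housing: aluminium, x = -122 to -58 mm, 44 mm wide, flat top at z = 44 mm
- jaw: Sliding jaw: aluminium block 20 (x) x 44 (y) x 16 mm, underside 14.5 mm above the bench, origin at the centre of its underside; inner face (towards the fixed jaw) 10 mm along +x from the origin. It slides along the holder's x; with the thumbwheel at 0 the inner face is at holder x = -32 mm
- thumbwheel (a joint): Turn (rad) of the dark ribbed steel wheel, 44 mm across, 12 mm wide, level axle along the holder's y, sunk in the housing. Rolling its top to holder +x raises the value and moves the jaw 9 mm per rad to the fixed jaw. Starts at 0 to 0.85, ends at 3.9; stays where left. About 2 N along the rim turns it, more under load; up to about 5 N of clamp force stays when it is let go
- wheel_slot (a point): Centre of the slot in the housing's flat top (44 mm above the bench, holder x = -90 mm, y = 0), straight above the wheel's axle. The old wheel runs out of true: its crown stands 2 to 9 mm above this point and rises and falls by up to 3.5 mm per rad as it turns, so the fingertip must follow it by feel. It does not give way under a finger; a press of 6 to 10 N grips it well enough to turn and clamp
- bed_mid (a point): Point on the bed's top (14 mm above the bench) at holder x = +34 mm, y = 0: centre of the space between the jaws when they are wide open. At the start the space is 124 to 132 mm long
- long_stone: Grey two-layer sharpening stone 110 (x) x 30 (y) x 18 (z) mm, about 0.14 kg, lying flat on the bench; origin: centre of the underside, x along its length
- short_stone: Similar stone, not to be used: 70 x 30 x 18 mm, origin as on the long one
- angle_block: Loose stepped wooden block 50 x 30 x 24 mm, bystander, origin at the centre of its underside
- disc: Loose black rubber disc, 90 mm in diameter, 20 mm thick, bystander, origin at the centre of its underside
- oil_bottle: White bottle, 50 mm in diameter, 130 mm tall, bystander, origin at the centre of its underside
- brush: Brush about 170 mm long lying on the bench, bystander

How it is judged:
By the outcome, as a careful person would: the job done as asked, in the order asked, and still so for the second after the job is handed in, with the robot touching nothing.
It also fails if it takes over 72 s, if anything falls off the work surface, if the arm or the gripper's body presses on something with over 40 N, if the wrist force passes 120 N, or if a joint passes its speed limit or range.

### The arm

A 6-joint arm with a two-finger parallel gripper is mounted at the origin on the work surface. World frame = base frame: x ahead of the robot, y to its left, z up, the work surface at z = 0. Lengths are in m, angles in rad, forces in N, time in s.
With the tool pointing down it reaches from about 0.375 to 0.975 m from the base axis. Payload 3.8 kg.
Tool frame: the origin (TCP) lies midway between the tips of the shut fingers; the grasp point (between the pads) lies 19 mm behind it; z points along the fingers, y is the line along which they close (so a half turn about z gives the same grasp; the last joint's range is limited). The gripper opens to 85 mm and grips with 20 to 120 N. Pads are 22 mm wide; open, the fingers measure 114 mm over their backs; the gripper's body (76 mm by 85 mm) begins 54 mm behind the grasp point. The pads swing forward as they close: fully open they stand 13 mm farther back than shut.
Start: joints at [1.312, 0.264, 1.604, -0, 1.274, -0.037], TCP at [0.148, 0.658, 0.231] pointing down, gripper open.
Joint ranges: [-2.63, 2.63], [-0.94, 2.18], [0.31, 2.57], [-1.31, 4.45], [0, 2.66], [-2.55, 2.55]. Speed limits (rad/s): [2.57, 2.57, 3.14, 3.14, 3.14, 3.14].

### API

Orientations are given as a rotation vector (axis times angle).
In Python, from workcell import status, read_camera, workorder, masks_of gives the robot as it stands.
- The arm moves only by the tool drive_tool, never from a script. Its argument "rows" is a list of rows, each a list of 7 numbers: the turn, a rotation vector about the tool's x, y, z in degrees, then the shift along the tool's x, y, z in m, then the opening, from 0 (shut) to 1 (fully open). In form: [[ax, ay, az, tx, ty, tz, claw], ...]. A call has 1 to 8 rows; each row shifts and turns the commanded pose from where the row before left it, along the tool's axes as they then stand; what a row does not reach is not made up. A row lasts 1/12 s, in which the tool goes at most 41.7 mm and 7.16 degrees, less where a joint would pass 70% of its speed; a pose out of reach is approached as far as the arm can. A call is refused whole if a number of a shift passes 0.0417 or a number of a turn 7.16, either way. A call with a gripper value outside its range is refused whole. The fingers move at their own pace and stop on an object; "force" is the grip in N (left out, the last holds). Time passes only in rows, so rows that do not move let the fingers close. It gives the time, the measured TCP pose, the force, the opening and the grip force at its end, in the units of the state.
- status.read_state(): the state, without advancing time (a new reading comes with each control period).
- read_camera(name): name is "scene" or "top" or "wrist"; returns a dict with "color" (384x512x3 uint8, red, green, blue), "intrinsics" (3x3 intrinsics, pixels), "D" ([k1, k2, p1, p2, k3] as OpenCV has them; the pictures are not rectified), "world_from_camera" (4x4, takes a point from camera to world coordinates); the wrist camera has in their place "mount" (4x4, takes a point from camera to tool coordinates, whose origin is the TCP and whose axes are the flange's). Camera axes: x right, y up, looking along -z (the intrinsics and any distortion apply to the point x, -y, -z); pixel columns grow to the right and rows downward; lengths in m; the calibration is good to about 2 mm. A picture is of the moment at which its call begins: read the wrist's pose just before it. There is no depth.
- workorder.finish_job(): hands the job in; it is judged then, once.
Trained networks look in a picture, given as the dict that the camera call returned (one of the last four; its "shot" number tells which), for a name from the list of things; names that differ only in an ending like _2 or _b are one class to them, and where a whole thing is asked for, a point or a joint stands for the part that bears it (a point fixed in the world has none). Each returns a list of dicts, best first, with "score" (0 to 1); they miss things now and then, are a little off and sometimes report something else, mostly with a low value. They report only what shows in the picture. A call takes as long as a camera call.
- masks_of(picture, name): "mask" (384x512 bool, what is visible of it) and "bbox" ([left, top, right, bottom] in pixels, round what is visible of it).
The state is a dict: "time": time; "q": joint angles; "joint_vel": joint speeds; "joint_torque": joint torques, N m; "tool_pos": TCP position; "tcp_rot": TCP orientation; "wrist_force": force on the tool from outside, world axes, zero at the start; "torque": the same for the moment, N m; "width": opening from 0.0 (shut) to 1.0 (fully open); "grip_force": force on a finger pad.
Only numpy, scipy, OpenCV 4.12 (cv2) and the standard library are available. Lean on these libraries where they do the work, as an engineer would, in place of code of your own. Each camera call takes 0.05 s, during which the arm holds its last target. There are 200 camera calls.

## Working session

There is one attempt and no reset: what is moved stays moved. The work goes in short steps, Python scripts to look and compute and a tool call to move; the robot and the scene stay as the last step left them, time stands still between calls to the robot, and variables do not carry over. Pictures are saved under pics/ and viewed, at most 10 in all, crops included, and the job is handed in when it is done.

Besides the shell and the picture viewer there is one more tool, called by a JSON object that holds its "op" and its "data", one argument or row to a line. drive_tool: Moves the arm, as the interface text tells. Its arguments: {"type":"object","properties":{"rows":{"type":"array"},"force":{"type":"number"}},"required":["rows"]}

```bash
mkdir -p pics; cat > h.py <<'E'
import numpy as np,cv2
from scipy.spatial.transform import Rotation as R
from workcell import status, read_camera, workorder, masks_of
def ray(p,T,uv):
    u=cv2.undistortPoints(np.array(uv,float).reshape(-1,1,2),np.array(p["intrinsics"]),np.array(p["D"])).reshape(-1,2)
    d=np.c_[u[:,0],-u[:,1],-np.ones(len(u))]@T[:3,:3].T
    return T[:3,3],d
def onz(p,T,uv,z):
    o,d=ray(p,T,uv); return o+d*((z-o[2])/d[:,2])[:,None]
def toolT():
    s=status.read_state(); T=np.eye(4);T[:3,:3]=R.from_rotvec(s["tcp_rot"]).as_matrix();T[:3,3]=s["tool_pos"];return T
def proj(p,T,X):
    c=(np.array(X)-T[:3,3])@T[:3,:3]
    return cv2.projectPoints((c*[1,-1,-1]).reshape(-1,1,3),np.zeros(3),np.zeros(3),np.array(p["intrinsics"]),np.array(p["D"]))[0].reshape(-1,2)
def rect(p,T,m,z):
    c=max(cv2.findContours(m.astype(np.uint8),0,2)[0],key=cv2.contourArea).reshape(-1,2)
    w=onz(p,T,c,z)[:,:2]; return cv2.minAreaRect((w*1000).astype(np.float32))
E
python3 - <<'E'
from h import *
s=status.read_state();print(s)
p=read_camera("top");T=np.array(p["world_from_camera"]);print(T.round(3))
cv2.imwrite("pics/top.png",p["color"][:,:,::-1])
for n,z in dict(holder=.008,jaw=.03,thumbwheel=.048,long_stone=.018,short_stone=.018,angle_block=.024,disc=.02,oil_bottle=.13,brush=.01).items():
    for r in masks_of(p,n)[:2]: print(n,round(r["score"],2),r["bbox"],rect(p,T,r["mask"],z))
p=read_camera("scene");cv2.imwrite("pics/scene.png",p["color"][:,:,::-1])
E
```

```text
{'time': 0.0, 'q': array([ 1.31207969e+00,  2.64737625e-01,  1.60538230e+00, -2.02659933e-05,
        1.27369870e+00, -3.68865409e-02]), 'joint_vel': array([-6.99900769e-04, -2.69971160e-04,  8.19836175e-05, -3.35533974e-04,
       -1.77598657e-03, -5.67288325e-04]), 'joint_torque': array([-5.27933844e-04, -5.15095711e+01, -3.67323017e+01, -5.08600948e-07,
        1.25078540e-02,  2.70918537e-05]), 'tool_pos': array([0.14832173, 0.65774952, 0.22996801]), 'tcp_rot': array([-0.34769222, -3.12198068,  0.00346256]), 'wrist_force': array([0.42603964, 0.15468745, 0.28511765]), 'torque': array([-0.00992605,  0.0282715 , -0.00748798]), 'grip_force': 0.0, 'width': 0.9997117446418785}
[[-0.027  0.989 -0.145  0.401]
 [-0.999 -0.023  0.027  0.066]
 [ 0.024  0.145  0.989  1.215]
 [ 0.     0.     0.     1.   ]]
holder 0.62 [258.8, 172.2, 355.8, 200.5] ((583.984375, -97.17251586914062), (66.61585235595703, 257.3336486816406), 3.9712538719177246)
holder 0.41 [212.7, 75.8, 230.9, 139.6] ((807.3460693359375, 124.15869140625), (45.32263946533203, 171.6626739501953), 88.88868713378906)
jaw 0.51 [319.3, 
[... 875 characters left out ...]
5 [213.2, 77.8, 231.3, 139.7] ((801.94873046875, 123.39852142333984), (44.73455810546875, 169.37521362304688), 88.92036437988281)
disc 0.9 [351.8, 255.3, 390.7, 287.9] ((366.0021667480469, -248.69708251953125), (88.50303649902344, 87.19232940673828), 86.57027435302734)
oil_bottle 0.69 [298.8, 83.9, 322.7, 116.7] ((774.0386352539062, -92.68724060058594), (46.6211051940918, 77.05795288085938), 69.78456115722656)
oil_bottle 0.55 [258.6, 168.4, 355.9, 205.0] ((564.670654296875, -81.15269470214844), (58.381446838378906, 229.88722229003906), 3.767216444015503)
brush 0.68 [212.5, 78.0, 231.5, 139.4] ((808.0162963867188, 124.05624389648438), (45.27351760864258, 168.6383056640625), 88.92103576660156)
```

View pics/top.png

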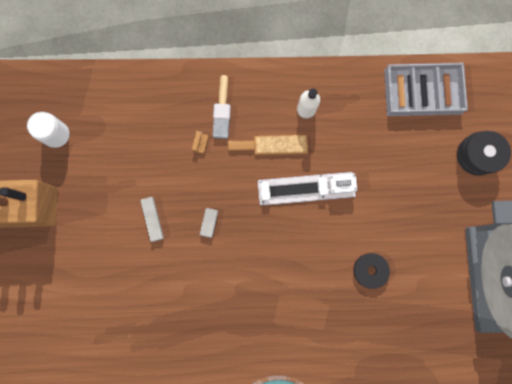

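View pics/scene.png

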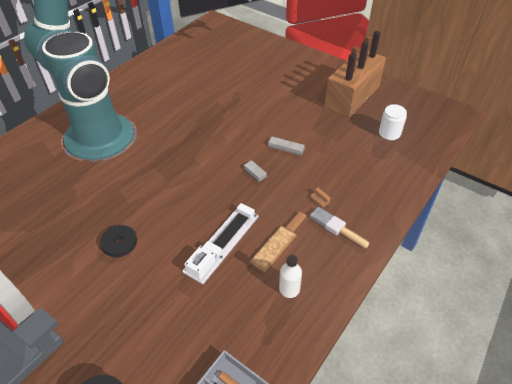

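The top view shows the long stone at (152,220), the short stone at (208,222), and the holder at (307,188) with its wheel at the right end (345,183). The sizes agree with those given. The scene view agrees too, and the fixed jaw is at the robot's left. Next I work out the move to above the stone.

```bash
cat >> h.py <<'E'
def plan(xyz,yaw_y=None):
    "shift in present tool axes; turn about tool z so tool y lies along world angle yaw_y (mod 180)"
    T=toolT();d=T[:3,:3].T@(np.array(xyz)-T[:3,3]);y=T[:3,1];a=np.degrees(np.arctan2(y[1],y[0]))
    print("t",status.read_state()["time"],"pos",(T[:3,3]*1000).round(1),"tilt z",T[:3,2].round(4),"y ang",a.round(2),"shift mm",(d*1000).round(1))
    if yaw_y is not None: print("turn about tool z:",-((yaw_y-a+90)%180-90))
E
python3 - <<'E'
from h import *
plan([.512,.306,.2],104.3)
print(np.array(read_camera("wrist")["mount"]).round(3))
E
```

```text
t 0.55 pos [148.5 658.4 231.3] tilt z [-0.e+00 -1.e-04 -1.e+00] y ang 77.29 shift mm [-432.1 -263.9   31.3]
turn about tool z: -27.00707005697268
[[ 0.001  0.958  0.287  0.073]
 [ 1.    -0.    -0.001  0.001]
 [-0.001  0.287 -0.958 -0.142]
 [ 0.     0.     0.     1.   ]]
```

{"op": "drive_tool", "data": {
  "rows": [
    [0, 0, 0, -0.034, -0.0208, 0.0025, 1],
    [0, 0, 0, -0.034, -0.0208, 0.0025, 1],
    [0, 0, 0, -0.034, -0.0208, 0.0025, 1],
    [0, 0, 0, -0.034, -0.0208, 0.0025, 1],
    [0, 0, 0, -0.034, -0.0208, 0.0025, 1],
    [0, 0, 0, -0.034, -0.0208, 0.0025, 1],
    [0, 0, 0, -0.034, -0.0208, 0.0025, 1],
    [0, 0, 0, -0.034, -0.0208, 0.0025, 1]
  ]
}}

```text
time: 1.27
tool_pos: [0.3784, 0.4349, 0.2116]
tcp_rot: [0.347, 3.122, 0.001]
wrist_force: [0.2, 0.5, 1.0]
width: 1.0
grip_force: 0.0
```

{"op": "drive_tool", "data": {
  "rows": [
    [0, 0, 0, -0.034, -0.0208, 0.0025, 1],
    [0, 0, 0, -0.034, -0.0208, 0.0025, 1],
    [0, 0, 0, -0.034, -0.0208, 0.0025, 1],
    [0, 0, -6.75, -0.034, -0.0208, 0.0025, 1],
    [0, 0, -6.75, 0, 0, 0, 1],
    [0, 0, -6.75, 0, 0, 0, 1],
    [0, 0, -6.75, 0, 0, 0, 1],
    [0, 0, 0, 0, 0, 0, 1]
  ]
}}

```text
time: 1.93
tool_pos: [0.4918, 0.3249, 0.2014]
tcp_rot: [-0.393, 3.117, 0.0]
wrist_force: [-0.2, -0.3, -0.1]
width: 1.001
grip_force: 0.0
```

```bash
python3 - <<'E'
from h import *
plan([.512,.306,.2],104.3)
T0=toolT();p=read_camera("wrist");T=T0@np.array(p["mount"])
cv2.imwrite("pics/w1.png",p["color"][:,:,::-1])
for r in masks_of(p,"long_stone")[:3]: print(r["score"],r["bbox"],rect(p,T,r["mask"],.018))
E
```

```text
t 1.9333 pos [491.8 324.9 201.4] tilt z [ 1.e-04  1.e-04 -1.e+00] y ang 104.36 shift mm [-14.8 -23.3   1.4]
turn about tool z: 0.06055149491807299
0.87 [220.5, 127.7, 249.6, 235.6] ((508.8046569824219, 309.56884765625), (110.3895034790039, 29.657367706298828), 14.144679069519043)
```

View pics/w1.png

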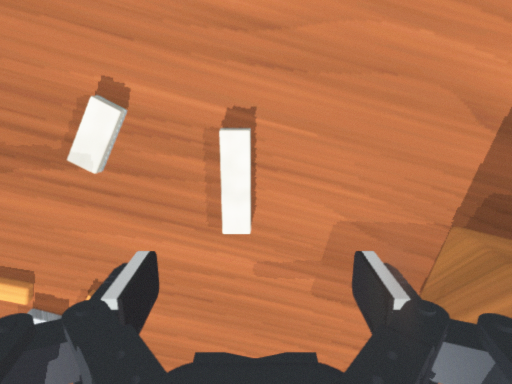

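The wrist view shows the long stone at (235,181) between the open fingers' line and clear of the short stone. Its size fits (110.4 x 29.7 mm).

```bash
python3 -c "
from h import *
plan([.5088,.3096,.004],104.15)"
```

```text
t 2.0333 pos [491.5 325.4 201.4] tilt z [ 2.e-04  1.e-04 -1.e+00] y ang 104.06 shift mm [-12.9 -19.5 197.4]
turn about tool z: -0.09208603822362704
```

{"op": "drive_tool", "data": {
  "rows": [
    [0, 0, 0, -0.0065, -0.01, 0.03, 1],
    [0, 0, 0, -0.0065, -0.01, 0.03, 1],
    [0, 0, 0, 0, 0, 0.035, 1],
    [0, 0, 0, 0, 0, 0.035, 1],
    [0, 0, 0, 0, 0, 0.027, 1],
    [0, 0, 0, 0, 0, 0, 1],
    [0, 0, 0, 0, 0, 0, 1]
  ]
}}

```text
time: 2.62
tool_pos: [0.5072, 0.3086, 0.0427]
tcp_rot: [0.387, -3.113, 0.003]
wrist_force: [0.5, 0.3, 0.7]
width: 0.999
grip_force: 0.0
```

```bash
python3 - <<'E'
from h import *
plan([.5088,.3096,.004],104.15)
T0=toolT();p=read_camera("wrist");T=T0@np.array(p["mount"])
for r in masks_of(p,"long_stone")[:3]: print(r["score"],r["bbox"],rect(p,T,r["mask"],.018))
E
```

```text
t 2.6167 pos [507.2 308.6  42.7] tilt z [-0.0039 -0.0022 -1.    ] y ang 104.18 shift mm [-1.9  0.6 38.7]
turn about tool z: 0.0316012857546184
0.66 [226.2, 134.7, 286.6, 324.2] ((508.392578125, 309.03106689453125), (110.56922912597656, 30.469968795776367), 14.202774047851562)
```

{"op": "drive_tool", "data": {
  "rows": [
    [0, 0, 0, -0.0015, 0.0005, 0.02, 1],
    [0, 0, 0, 0, 0, 0.018, 1],
    [0, 0, 0, 0, 0, 0, 1],
    [0, 0, 0, 0, 0, 0, 0.2],
    [0, 0, 0, 0, 0, 0, 0.2],
    [0, 0, 0, 0, 0, 0, 0.2],
    [0, 0, 0, 0, 0, 0, 0.2],
    [0, 0, 0, 0, 0, 0, 0.2]
  ],
  "force": 40
}}

```text
time: 3.38
tool_pos: [0.5115, 0.3106, 0.0081]
tcp_rot: [-0.39, 3.115, 0.001]
wrist_force: [0.9, 0.7, 0.4]
width: 0.337
grip_force: 40.5
```

{"op": "drive_tool", "data": {
  "rows": [
    [0, 0, 0, 0, 0, 0, 0.2],
    [0, 0, 0, 0, 0, 0, 0.2],
    [0, 0, 0, 0, 0, 0, 0.2]
  ]
}}

```text
time: 3.63
tool_pos: [0.5116, 0.3106, 0.008]
tcp_rot: [-0.389, 3.115, 0.001]
wrist_force: [-0.8, -1.0, 8.2]
width: 0.342
grip_force: 41.4
```

{"op": "drive_tool", "data": {
  "rows": [
    [0, 0, 0, 0, 0, -0.02, 0.2],
    [0, 0, 0, 0, 0, -0.035, 0.2],
    [0, 0, 0, 0, 0, -0.04, 0.2],
    [0, 0, 0, 0, 0, -0.04, 0.2],
    [0, 0, 0, 0, 0, -0.035, 0.2],
    [0, 0, 0, 0, 0, 0, 0.2]
  ]
}}

```text
time: 4.13
tool_pos: [0.5151, 0.3127, 0.1859]
tcp_rot: [-0.388, 3.103, 0.009]
wrist_force: [1.6, 0.5, 0.5]
width: 0.338
grip_force: 40.6
```

```bash
python3 -c "
from h import *
plan([.58,-.055,.185],4)
print(status.read_state()['q'].round(2),status.read_state()['width'])"
```

```text
t 4.1333 pos [515.1 312.7 185.9] tilt z [ 0.0133  0.0074 -0.9999] y ang 104.25 shift mm [  27.6 -372.4   -1. ]
turn about tool z: -79.74605879183514
[ 0.5   0.15  1.83  0.    1.15 -1.32] 0.3383453985252004
```

{"op": "drive_tool", "data": {
  "rows": [
    [0, 0, 0, 0.0027, -0.0372, 0, 0.2],
    [0, 0, 0, 0.0027, -0.0372, 0, 0.2],
    [0, 0, 0, 0.0027, -0.0372, 0, 0.2],
    [0, 0, 0, 0.0027, -0.0372, 0, 0.2],
    [0, 0, 0, 0.0027, -0.0372, 0, 0.2],
    [0, 0, 0, 0.0027, -0.0372, 0, 0.2],
    [0, 0, 0, 0.0027, -0.0372, 0, 0.2],
    [0, 0, 0, 0.0027, -0.0372, 0, 0.2]
  ]
}}

```text
time: 4.8
tool_pos: [0.562, 0.0146, 0.1755]
tcp_rot: [0.39, -3.116, -0.0]
wrist_force: [1.5, -0.6, -1.3]
width: 0.337
grip_force: 40.6
```

{"op": "drive_tool", "data": {
  "rows": [
    [0, 0, 0, 0.0027, -0.0372, 0, 0.2],
    [0, 0, 0, 0.0027, -0.0372, 0, 0.2],
    [0, 0, 7.15, 0, 0, 0, 0.2],
    [0, 0, 7.15, 0, 0, 0, 0.2],
    [0, 0, 7.15, 0, 0, 0, 0.2],
    [0, 0, 7.15, 0, 0, 0, 0.2],
    [0, 0, 7.15, 0, 0, 0, 0.2],
    [0, 0, 7.15, 0, 0, 0, 0.2]
  ]
}}

```text
time: 5.47
tool_pos: [0.575, -0.0572, 0.1753]
tcp_rot: [-0.787, -3.04, 0.0]
wrist_force: [0.6, -0.2, -1.1]
width: 0.341
grip_force: 40.7
```

{"op": "drive_tool", "data": {
  "rows": [
    [0, 0, 7.15, 0, 0, 0, 0.2],
    [0, 0, 7.15, 0, 0, 0, 0.2],
    [0, 0, 7.15, 0, 0, 0, 0.2],
    [0, 0, 7.15, 0, 0, 0, 0.2],
    [0, 0, 7.15, 0, 0, 0, 0.2],
    [0, 0, 7.15, 0, 0, 0, 0.2],
    [0, 0, 7.15, 0, 0, 0, 0.2],
    [0, 0, 7.15, 0, 0, 0, 0.2]
  ]
}}

```text
time: 6.13
tool_pos: [0.575, -0.057, 0.1753]
tcp_rot: [-2.146, -2.293, 0.001]
wrist_force: [0.3, -0.6, -2.6]
width: 0.338
grip_force: 40.7
```

```bash
python3 - <<'E'
from h import *
plan([.58,-.055,.185],4)
T0=toolT();p=read_camera("wrist");T=T0@np.array(p["mount"])
cv2.imwrite("pics/w2.png",p["color"][:,:,::-1])
for n,z in [("long_stone",.0),("holder",.008),("jaw",.03),("thumbwheel",.049)]:
  for r in masks_of(p,n)[:2]: print(n,r["score"],r["bbox"],rect(p,T,r["mask"],z))
E
```

```text
t 6.1333 pos [575.  -57.  175.3] tilt z [-1.5e-03  3.0e-04 -1.0e+00] y ang 3.8 shift mm [ 1.7  5.1 -9.7]
turn about tool z: -0.20032377954831304
long_stone 0.68 [219.9, 132.4, 292.8, 360.5] ((581.0797119140625, -146.27455139160156), (71.40596008300781, 256.8711242675781), 3.6281328201293945)
holder 0.86 [224.8, 76.6, 298.8, 135.0] ((575.2612915039062, 7.664934158325195), (65.18846893310547, 50.46959686279297), 2.9385547637939453)
```

View pics/w2.png

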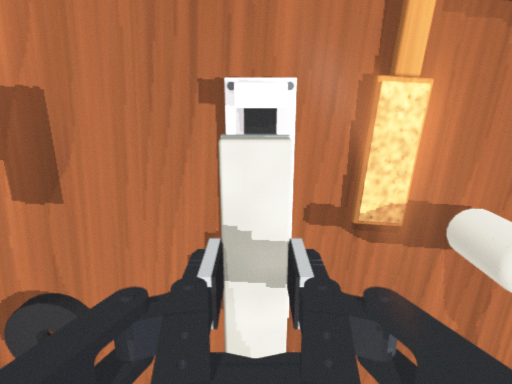

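The wrist view shows the holder's far end at (225–297, 77), the fixed jaw's inner edge near (260,108), and the held stone's far end near row 136, straight and centred in the fingers. Next I measure these edges finely.

```bash
python3 - <<'E'
from h import *
p=cv2.imread("pics/w2.png",0).astype(int)
for c in (236,250,262,272,284): print(c,list(p[72:82,c]),'|',list(p[102:112,c]),'|',list(p[126:144,c]))
for r in (84,98,118,128): print(r,list(p[r,220:230]),list(p[r,292:302]))
print(list(p[150,214:228]),list(p[150,286:298]))
P=read_camera("wrist");T=toolT()@np.array(P["mount"])
for n,uv,z in [("plateL",(224.5,76.8),.008),("plateR",(297.5,76.8),.008),("jawin",(260,107.5),.030),("stone botend",(256,132.5),.1673),("stone topend",(256,138),.1853)]: print(n,(onz(P,T,[uv],z)*1000).round(1))
E
```

```text
236 [np.int64(128), np.int64(123), np.int64(124), np.int64(122), np.int64(110), np.int64(183), np.int64(252), np.int64(255), np.int64(255), np.int64(251)] | [np.int64(255), np.int64(255), np.int64(255), np.int64(255), np.int64(255), np.int64(254), np.int64(240), np.int64(237), np.int64(237), np.int64(235)] | [np.int64(242), np.int64(242), np.int64(241), np.int64(241), np.int64(242), np.int64(241), np.int64(240), np.int64(232), np.int64(193), np.int64(159), np.int64(160), np.int64(160), np.int64(168), np.int64(193), np.int64(225), np.int64(232), np.int64(237), np.int64(240)]
250 [np.int64(108), np.int64(108), np.int64(112), np.int64(106), np.int64(114), np.int64(181), np.int64(252), np.int64(254), np.int64(250), np.int64(241)] | [np.int64(255), np.int64(255), np.int64(255), np.int64(255), np.int64(255), np.int64(250), np.int64(124), np.int64(56), np.int64(53), np.int64(51)] | [np.int64(54), np.int64(55), np.int64(61), np.int64(56), np.int64(59), np.int64(63), np.int64(64), np.int64(78), np.int64(118), np.int64(153), np.int64(165), np.int64(158), np.int64(166), np.int64(192), np.int64(
[... 2834 characters left out ...]
(254), np.int64(255), np.int64(252), np.int64(163), np.int64(118), np.int64(118), np.int64(115), np.int64(116), np.int64(120), np.int64(123)]
[np.int64(119), np.int64(115), np.int64(104), np.int64(87), np.int64(110), np.int64(162), np.int64(204), np.int64(230), np.int64(240), np.int64(241), np.int64(241), np.int64(240), np.int64(241), np.int64(241)] [np.int64(242), np.int64(242), np.int64(241), np.int64(243), np.int64(245), np.int64(247), np.int64(251), np.int64(250), np.int64(183), np.int64(129), np.int64(125), np.int64(121)]
plateL [[541.7  30.1   8. ]]
plateR [[606.   34.9   8. ]]
jawin [[574.7   7.2  30. ]]
stone botend [[571.6   0.6 167.3]]
stone topend [[5.716e+02 4.000e-01 1.853e+02]]
```

{"op": "drive_tool", "data": {
  "rows": [
    [0, 0, -0.3, 0.002, 0.005, 0.03, 0.2],
    [0, 0, 0, 0, 0, 0.035, 0.2],
    [0, 0, 0, 0, 0, 0.035, 0.2],
    [0, 0, 0, 0, 0, 0.025, 0.2],
    [0, 0, 0, 0, 0, 0, 0.2],
    [0, 0, 0, 0, 0, 0, 0.2],
    [0, 0, 0, 0, 0, 0, 0.2]
  ]
}}

```text
time: 7.02
tool_pos: [0.582, -0.055, 0.0528]
tcp_rot: [2.131, 2.306, 0.002]
wrist_force: [0.3, -0.2, -1.0]
width: 0.336
grip_force: 40.6
```

```bash
python3 - <<'E'
from h import *
plan([.5802,-.0548,.0225],4.15)
P=read_camera("wrist");cv2.imwrite("pics/w3.png",P["color"][:,:,::-1])
E
```

```text
t 7.0167 pos [582.  -55.   52.8] tilt z [ 2.2e-03 -3.0e-04 -1.0e+00] y ang 4.5 shift mm [ 0.3 -1.8 30.3]
turn about tool z: 0.3500804532457522
```

View pics/w3.png

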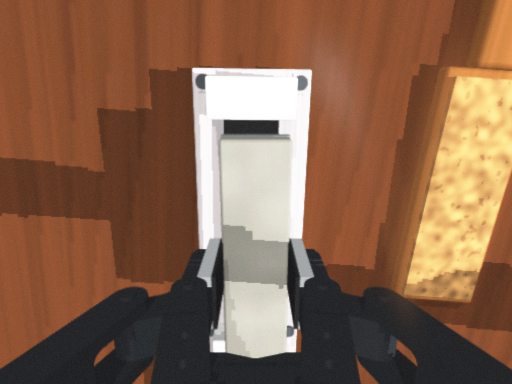

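The view shows the stone about 2 mm right of the holder's midline (256 against 252) with a gap to the fixed jaw at rows 120–135, and the brush well clear. I correct the offset and lower the stone.

{"op": "drive_tool", "data": {
  "rows": [
    [0, 0, 0.3, 0, -0.0018, 0.01, 0.2],
    [0, 0, 0, 0, 0, 0.01, 0.2],
    [0, 0, 0, 0, 0, 0.007, 0.2],
    [0, 0, 0, 0, 0, 0, 0.2],
    [0, 0, 0, 0, 0, 0, 0.2],
    [0, 0, 0, 0, 0, 0, 0.2]
  ]
}}

```text
time: 7.57
tool_pos: [0.5787, -0.0549, 0.0242]
tcp_rot: [-2.139, -2.3, 0.0]
wrist_force: [-0.9, 0.1, -1.8]
width: 0.337
grip_force: 40.7
```

{"op": "drive_tool", "data": {
  "rows": [
    [0, 0, 0, 0, 0.001, 0.001, 0.2],
    [0, 0, 0, 0, 0, 0.0005, 0.2],
    [0, 0, 0, 0, 0, 0, 0.2]
  ]
}}

```text
time: 7.82
tool_pos: [0.5801, -0.0549, 0.023]
tcp_rot: [2.139, 2.3, 0.0]
wrist_force: [-0.1, 0.1, -1.2]
width: 0.34
grip_force: 40.7
```

{"op": "drive_tool", "data": {
  "rows": [
    [0, 0, 0, 0, 0, 0.0005, 0.2],
    [0, 0, 0, 0, 0, 0, 0.2]
  ]
}}

```text
time: 7.98
tool_pos: [0.5798, -0.0549, 0.0224]
tcp_rot: [2.139, 2.301, 0.0]
wrist_force: [-0.7, -0.2, -1.4]
width: 0.336
grip_force: 40.7
```

{"op": "drive_tool", "data": {
  "rows": [
    [0, 0, 0, 0, 0, 0.0005, 0.2],
    [0, 0, 0, 0, 0, 0, 0.2]
  ]
}}

```text
time: 8.15
tool_pos: [0.5799, -0.0549, 0.022]
tcp_rot: [2.139, 2.3, 0.0]
wrist_force: [-1.0, 0.2, 0.7]
width: 0.335
grip_force: 40.8
```

{"op": "drive_tool", "data": {
  "rows": [
    [0, 0, 0, 0, 0, 0.0005, 0.2],
    [0, 0, 0, 0, 0, 0, 0.2]
  ]
}}

```text
time: 8.32
tool_pos: [0.5799, -0.0548, 0.022]
tcp_rot: [2.139, 2.301, 0.0]
wrist_force: [-2.6, -0.5, 4.6]
width: 0.335
grip_force: 41.3
```

In contact with the bed. I release the stone and lift.

{"op": "drive_tool", "data": {
  "rows": [
    [0, 0, 0, 0, 0, 0, 0.7],
    [0, 0, 0, 0, 0, 0, 0.7],
    [0, 0, 0, 0, 0, 0, 0.7],
    [0, 0, 0, 0, 0, -0.01, 0.7],
    [0, 0, 0, 0, 0, -0.03, 0.7],
    [0, 0, 0, 0, 0, -0.04, 0.7],
    [0, 0, 0, 0, 0, -0.04, 0.7],
    [0, 0, 0, 0, 0, -0.04, 0.7]
  ]
}}

```text
time: 8.98
tool_pos: [0.5793, -0.0548, 0.1833]
tcp_rot: [-2.139, -2.3, 0.0]
wrist_force: [1.1, 0.1, -0.5]
width: 0.699
grip_force: 0.0
```

{"op": "drive_tool", "data": {
  "rows": [
    [0, 0, 0, -0.04, 0, 0, 0],
    [0, 0, 0, -0.04, 0, 0, 0],
    [0, 0, 0, -0.04, 0, 0, 0],
    [0, 0, 0, -0.04, 0, 0, 0],
    [0, 0, 0, 0, 0, 0, 0],
    [0, 0, 0, 0, 0, 0, 0],
    [0, 0, 0, 0, 0, 0, 0]
  ]
}}

```text
time: 9.57
tool_pos: [0.5911, -0.2143, 0.1814]
tcp_rot: [-2.14, -2.299, -0.001]
wrist_force: [0.3, 0.5, 0.0]
width: -0.003
grip_force: 0.0
```

```bash
python3 - <<'E'
from h import *
d=np.array([-.0737,.9973,0]);O=np.array([.5829,-.0922,0]);w=O-.09*d;w[2]=.065
plan(w,4.15)
T=toolT();P=read_camera("wrist");T=T@np.array(P["mount"]);cv2.imwrite("pics/w4.png",P["color"][:,:,::-1])
for n,z in [("long_stone",.032),("jaw",.0305),("thumbwheel",.048),("holder",.008)]:
  for r in masks_of(P,n)[:2]: print(n,r["score"],r["bbox"],rect(P,T,r["mask"],z))
s=status.read_state();print(s["width"],s["wrist_force"])
E
```

```text
t 9.5667 pos [ 591.1 -214.3  181.4] tilt z [-2.e-04  7.e-04 -1.e+00] y ang 4.1 shift mm [ 32.3   0.7 116.5]
turn about tool z: -0.05471658469404872
jaw 0.66 [226.6, 73.3, 280.7, 107.1] ((584.8883666992188, -136.07363891601562), (43.01203918457031, 28.007770538330078), 4.1418585777282715)
thumbwheel 0.88 [248.2, 125.3, 261.0, 170.6] ((587.8640747070312, -181.99166870117188), (13.2620849609375, 35.15201950073242), 3.6699070930480957)
-0.0025863389594038416 [-0.15913415 -0.51747453 -0.08351889]
```

View pics/w4.png

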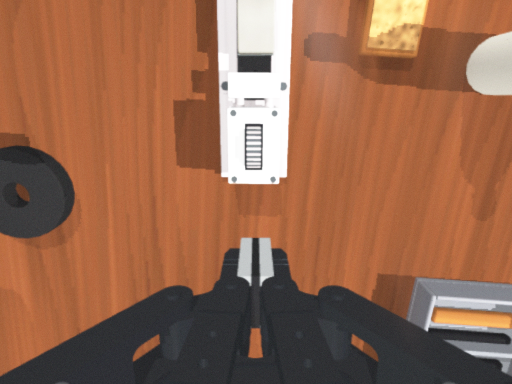

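The stone lies between the jaws, its end near (254,50) and the sliding jaw at (255,86). The wheel slot is at (254,147), which agrees with the geometry within 2 mm. I go to the start of a stroke above the wheel.

{"op": "drive_tool", "data": {
  "rows": [
    [0, 0, 0, 0.012, -0.001, 0.03, 0],
    [0, 0, 0, 0.012, 0, 0.03, 0],
    [0, 0, 0, 0, 0, 0.035, 0],
    [0, 0, 0, 0, 0, 0.02, 0],
    [0, 0, 0, 0, 0, 0, 0],
    [0, 0, 0, 0, 0, 0, 0],
    [0, 0, 0, 0, 0, 0, 0]
  ]
}}

```text
time: 10.4
tool_pos: [0.59, -0.1906, 0.0679]
tcp_rot: [2.137, 2.3, 0.001]
wrist_force: [1.1, -0.2, -0.1]
width: -0.0
grip_force: 0.0
```

```bash
python3 -c "
from h import *
plan([.5893,-.191,.056],4.15);s=status.read_state();print(s['wrist_force'])"
```

```text
t 10.4 pos [ 590.  -190.6   67.9] tilt z [ 2.2e-03 -8.0e-04 -1.0e+00] y ang 4.2 shift mm [-0.4 -0.7 11.9]
turn about tool z: 0.0483294765128619
[ 1.13530965 -0.16123525 -0.13782615]
```

{"op": "drive_tool", "data": {
  "rows": [
    [0, 0, 0, 0, -0.0007, 0.007, 0],
    [0, 0, 0, 0, 0, 0.006, 0],
    [0, 0, 0, 0, 0, 0, 0],
    [0, 0, 0, 0, 0, 0, 0]
  ]
}}

```text
time: 10.73
tool_pos: [0.5879, -0.1907, 0.0534]
tcp_rot: [2.14, 2.3, 0.0]
wrist_force: [0.9, -0.3, -0.4]
width: -0.0
grip_force: 0.0
```

{"op": "drive_tool", "data": {
  "rows": [
    [0, 0, 0, 0, 0, 0.001, 0],
    [0, 0, 0, 0, 0, 0, 0]
  ]
}}

```text
time: 10.9
tool_pos: [0.5883, -0.1909, 0.053]
tcp_rot: [2.139, 2.3, 0.0]
wrist_force: [-0.5, 0.1, 1.3]
width: 0.003
grip_force: 0.9
```

{"op": "drive_tool", "data": {
  "rows": [
    [0, 0, 0, 0, 0, 0.001, 0],
    [0, 0, 0, 0, 0, 0, 0]
  ]
}}

```text
time: 11.07
tool_pos: [0.5884, -0.1909, 0.0528]
tcp_rot: [2.139, 2.3, 0.0]
wrist_force: [-2.4, 1.3, 7.0]
width: -0.002
grip_force: 3.7
```

Contact with the wheel at z ≈ 53 mm, about 6 N per mm. I start rolling in small steps.

{"op": "drive_tool", "data": {
  "rows": [
    [0, 0, 0, 0.0015, 0, 0, 0],
    [0, 0, 0, 0.0015, 0, 0, 0],
    [0, 0, 0, 0, 0, 0, 0]
  ]
}}

```text
time: 11.32
tool_pos: [0.5882, -0.1886, 0.0529]
tcp_rot: [2.138, 2.3, -0.001]
wrist_force: [-2.9, -1.8, 6.4]
width: 0.0
grip_force: 3.5
```

{"op": "drive_tool", "data": {
  "rows": [
    [0, 0, 0, 0.0015, 0, 0, 0],
    [0, 0, 0, 0.0015, 0, 0.0001, 0],
    [0, 0, 0, 0, 0, 0, 0]
  ]
}}

```text
time: 11.57
tool_pos: [0.5881, -0.1856, 0.0529]
tcp_rot: [2.138, 2.299, -0.001]
wrist_force: [-3.7, -1.6, 6.9]
width: 0.002
grip_force: 3.7
```

{"op": "drive_tool", "data": {
  "rows": [
    [0, 0, 0, 0.0015, 0, 0, 0],
    [0, 0, 0, 0.0015, 0, 0.0001, 0],
    [0, 0, 0, 0, 0, 0, 0]
  ]
}}

```text
time: 11.82
tool_pos: [0.5878, -0.1826, 0.0528]
tcp_rot: [2.138, 2.299, -0.001]
wrist_force: [-2.7, -2.5, 7.4]
width: -0.001
grip_force: 3.8
```

{"op": "drive_tool", "data": {
  "rows": [
    [0, 0, 0, 0.0015, 0, 0, 0],
    [0, 0, 0, 0.0015, 0, 0.0001, 0],
    [0, 0, 0, 0.0015, 0, 0, 0],
    [0, 0, 0, 0, 0, 0, 0]
  ]
}}

```text
time: 12.15
tool_pos: [0.5875, -0.1781, 0.0527]
tcp_rot: [2.138, 2.299, -0.001]
wrist_force: [-3.6, -0.9, 6.9]
width: 0.001
grip_force: 3.7
```

{"op": "drive_tool", "data": {
  "rows": [
    [0, 0, 0, 0.0015, 0, 0, 0],
    [0, 0, 0, 0.0015, 0, 0.0001, 0],
    [0, 0, 0, 0, 0, 0, 0]
  ]
}}

```text
time: 12.4
tool_pos: [0.5874, -0.175, 0.0525]
tcp_rot: [2.138, 2.299, -0.0]
wrist_force: [-2.1, -1.1, 7.0]
width: -0.001
grip_force: 3.5
```

```bash
cat >> h.py <<'E'
def jawgap(save=None):
    T=toolT();P=read_camera("wrist");T=T@np.array(P["mount"])
    if save: cv2.imwrite(save,P["color"][:,:,::-1])
    g=cv2.cvtColor(P["color"],cv2.COLOR_RGB2GRAY).astype(int)
    d=np.array([-.0737,.9973,0]);O=np.array([.5829,-.0922,0])
    hs=np.arange(-50,105,1.);X=np.array([[O+h*1e-3*d+np.array([0,0,.0305]) for h in hs]])[0]
    uv=proj(P,T,X);v=[(int(h),int(g[int(round(b)),int(round(a))])) for h,(a,b) in zip(hs,uv) if 0<=a<511 and 0<=b<383]
    print("profile along midline at z30.5:",' '.join(f"{h}:{q}" for h,q in v))
    for n,z in [("jaw",.0305),("long_stone",.032)]:
        for r in masks_of(P,n)[:1]:
            c=cv2.findContours(r["mask"].astype(np.uint8),0,2)[0];c=max(c,key=len).reshape(-1,2)
            h=(onz(P,T,c,z)-O)@d*1e3;print(n,round(r["score"],2),h.min().round(1),h.max().round(1))
E
python3 -c "
from h import *
jawgap('pics/w5.png')"
```

```text
profile along midline at z30.5: -50:211 -49:226 -48:131 -47:25 -46:28 -45:39 -44:131 -43:253 -42:254 -41:254 -40:254 -39:254 -38:254 -37:253 -36:253 -35:253 -34:254 -33:253 -32:253 -31:253 -30:253 -29:254 -28:254 -27:254 -26:254 -25:248 -24:168 -23:74 -22:37 -21:40 -20:43 -19:38 -18:40 -17:39 -16:42 -15:139 -14:188 -13:196 -12:198 -11:198 -10:196 -9:198 -8:200 -7:198 -6:198 -5:198 -4:199 -3:196 -2:200 -1:201 0:201 1:199 2:202 3:202 4:205 5:202 6:204 7:204 8:205 9:206 10:205 11:203 12:204 13:204 14:205 15:202 16:202 17:197 18:197 19:195 20:196 21:192 22:191 23:189 24:190 25:189 26:186 27:189 28:189 29:190 30:190
jaw 0.8 -56.4 -23.4
long_stone 0.67 -15.8 30.0
```

View pics/w5.png

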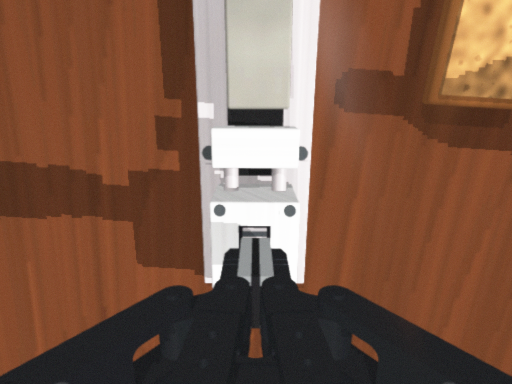

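The view shows the jaw moved about 6 mm, its face now at holder x ≈ -24 and the stone's near end at -15, at (258,107). I lift, go back, and begin a second stroke.

{"op": "drive_tool", "data": {
  "rows": [
    [0, 0, 0, 0, 0, -0.005, 0],
    [0, 0, 0, -0.009, 0.001, 0, 0],
    [0, 0, 0, -0.008, 0, 0, 0],
    [0, 0, 0, 0, 0, 0.004, 0],
    [0, 0, 0, 0, 0, 0, 0],
    [0, 0, 0, 0, 0, 0, 0]
  ]
}}

```text
time: 13.05
tool_pos: [0.59, -0.1922, 0.0523]
tcp_rot: [2.139, 2.298, 0.001]
wrist_force: [1.4, -1.5, 2.6]
width: 0.004
grip_force: 1.5
```

{"op": "drive_tool", "data": {
  "rows": [
    [0, 0, 0, 0, 0, 0.0007, 0],
    [0, 0, 0, 0, 0, 0, 0]
  ]
}}

```text
time: 13.22
tool_pos: [0.59, -0.1919, 0.0522]
tcp_rot: [2.138, 2.299, 0.001]
wrist_force: [1.2, -2.8, 5.7]
width: -0.001
grip_force: 2.8
```

{"op": "drive_tool", "data": {
  "rows": [
    [0, 0, 0, 0.0015, 0, 0.0003, 0],
    [0, 0, 0, 0.0015, 0, 0.0003, 0],
    [0, 0, 0, 0, 0, 0, 0]
  ]
}}

```text
time: 13.47
tool_pos: [0.5899, -0.1885, 0.0521]
tcp_rot: [2.138, 2.299, 0.001]
wrist_force: [-1.1, -1.1, 7.7]
width: -0.002
grip_force: 4.1
```

{"op": "drive_tool", "data": {
  "rows": [
    [0, 0, 0, 0.0015, 0, 0.0002, 0],
    [0, 0, 0, 0.0015, 0, 0.0002, 0],
    [0, 0, 0, 0, 0, 0, 0]
  ]
}}

```text
time: 13.72
tool_pos: [0.5897, -0.1852, 0.0519]
tcp_rot: [2.138, 2.299, 0.001]
wrist_force: [-0.2, -0.3, 8.9]
width: -0.001
grip_force: 4.5
```

{"op": "drive_tool", "data": {
  "rows": [
    [0, 0, 0, 0.0015, 0, 0.0001, 0],
    [0, 0, 0, 0.0015, 0, 0.0001, 0],
    [0, 0, 0, 0, 0, 0, 0]
  ]
}}

```text
time: 13.97
tool_pos: [0.5894, -0.1822, 0.0515]
tcp_rot: [2.138, 2.299, 0.002]
wrist_force: [-0.3, 0.4, 8.3]
width: 0.001
grip_force: 4.2
```

{"op": "drive_tool", "data": {
  "rows": [
    [0, 0, 0, 0.0015, 0, 0.0001, 0],
    [0, 0, 0, 0.0015, 0, 0.0001, 0],
    [0, 0, 0, 0, 0, 0, 0]
  ]
}}

```text
time: 14.22
tool_pos: [0.5892, -0.1791, 0.0512]
tcp_rot: [2.138, 2.299, 0.002]
wrist_force: [-0.0, -0.6, 7.7]
width: -0.001
grip_force: 3.8
```

{"op": "drive_tool", "data": {
  "rows": [
    [0, 0, 0, 0.0015, 0, 0.0001, 0],
    [0, 0, 0, 0.0015, 0, 0.0001, 0],
    [0, 0, 0, 0, 0, 0, 0]
  ]
}}

```text
time: 14.47
tool_pos: [0.589, -0.1761, 0.0508]
tcp_rot: [2.138, 2.299, 0.002]
wrist_force: [0.5, -0.8, 6.2]
width: -0.001
grip_force: 3.4
```

{"op": "drive_tool", "data": {
  "rows": [
    [0, 0, 0, 0.0015, 0, 0.0003, 0],
    [0, 0, 0, 0.001, 0, 0.0002, 0],
    [0, 0, 0, 0, 0, 0, 0]
  ]
}}

```text
time: 14.72
tool_pos: [0.5889, -0.1736, 0.0504]
tcp_rot: [2.138, 2.299, 0.002]
wrist_force: [0.7, -0.7, 7.3]
width: -0.001
grip_force: 3.7
```

```bash
python3 -c "
from h import *
jawgap()"|cut -c1-420
```

```text
profile along midline at z30.5: -50:162 -49:224 -48:186 -47:38 -46:28 -45:25 -44:22 -43:27 -42:28 -41:27 -40:29 -39:28 -38:21 -37:163 -36:253 -35:254 -34:254 -33:254 -32:254 -31:254 -30:253 -29:254 -28:253 -27:254 -26:253 -25:252 -24:253 -23:253 -22:253 -21:254 -20:254 -19:254 -18:253 -17:228 -16:39 -15:135 -14:190 -13:195 -12:196 -11:196 -10:195 -9:194 -8:193 -7:197 -6:200 -5:199 -4:199 -3:199 -2:198 -1:199 0:200 1:
jaw 0.91 -56.6 -16.7
long_stone 0.85 -15.3 30.9
```

{"op": "drive_tool", "data": {
  "rows": [
    [0, 0, 0, 0, 0, -0.005, 0],
    [0, 0, 0, -0.009, 0, 0, 0],
    [0, 0, 0, -0.009, 0, 0, 0],
    [0, 0, 0, 0, 0, 0.004, 0],
    [0, 0, 0, 0, 0, 0, 0],
    [0, 0, 0, 0, 0, 0, 0]
  ]
}}

```text
time: 15.37
tool_pos: [0.5891, -0.1924, 0.0499]
tcp_rot: [2.14, 2.299, -0.0]
wrist_force: [0.4, -2.2, 2.1]
width: 0.0
grip_force: 1.1
```

{"op": "drive_tool", "data": {
  "rows": [
    [0, 0, 0, 0, 0, 0.0007, 0],
    [0, 0, 0, 0, 0, 0, 0]
  ]
}}

```text
time: 15.53
tool_pos: [0.5892, -0.192, 0.0498]
tcp_rot: [2.139, 2.3, -0.001]
wrist_force: [-0.7, -1.7, 3.7]
width: -0.001
grip_force: 2.1
```

{"op": "drive_tool", "data": {
  "rows": [
    [0, 0, 0, 0.0015, 0, 0.0005, 0],
    [0, 0, 0, 0.0015, 0, 0.0005, 0],
    [0, 0, 0, 0, 0, 0, 0]
  ]
}}

```text
time: 15.78
tool_pos: [0.5891, -0.1886, 0.0496]
tcp_rot: [2.139, 2.301, -0.0]
wrist_force: [-3.0, -2.0, 9.0]
width: 0.0
grip_force: 4.3
```

{"op": "drive_tool", "data": {
  "rows": [
    [0, 0, 0, 0.0015, 0, 0.0003, 0],
    [0, 0, 0, 0.0015, 0, 0.0003, 0],
    [0, 0, 0, 0, 0, 0, 0]
  ]
}}

```text
time: 16.03
tool_pos: [0.5889, -0.1854, 0.0493]
tcp_rot: [2.139, 2.301, 0.0]
wrist_force: [-2.1, -0.3, 9.5]
width: 0.0
grip_force: 4.9
```

{"op": "drive_tool", "data": {
  "rows": [
    [0, 0, 0, 0.0015, 0, 0.0002, 0],
    [0, 0, 0, 0.0015, 0, 0.0002, 0],
    [0, 0, 0, 0, 0, 0, 0]
  ]
}}

```text
time: 16.28
tool_pos: [0.5886, -0.1823, 0.0488]
tcp_rot: [2.139, 2.301, 0.0]
wrist_force: [-2.1, -1.0, 9.3]
width: 0.0
grip_force: 4.7
```

{"op": "drive_tool", "data": {
  "rows": [
    [0, 0, 0, 0.0015, 0, 0.0002, 0],
    [0, 0, 0, 0.0015, 0, 0.0002, 0],
    [0, 0, 0, 0, 0, 0, 0]
  ]
}}

```text
time: 16.53
tool_pos: [0.5884, -0.1794, 0.0483]
tcp_rot: [2.139, 2.301, 0.0]
wrist_force: [-1.7, -1.3, 8.7]
width: 0.0
grip_force: 4.5
```

{"op": "drive_tool", "data": {
  "rows": [
    [0, 0, 0, 0.0015, 0, 0.0002, 0],
    [0, 0, 0, 0.0015, 0, 0.0002, 0],
    [0, 0, 0, 0, 0, 0, 0]
  ]
}}

```text
time: 16.78
tool_pos: [0.5882, -0.1764, 0.0478]
tcp_rot: [2.138, 2.301, 0.0]
wrist_force: [-2.1, -1.4, 8.8]
width: 0.005
grip_force: 4.3
```

```bash
python3 -c "
from h import *
jawgap()"|cut -c1-420
```

```text
profile along midline at z30.5: -50:209 -49:225 -48:139 -47:33 -46:32 -45:29 -44:28 -43:24 -42:23 -41:24 -40:26 -39:29 -38:23 -37:27 -36:24 -35:24 -34:29 -33:26 -32:29 -31:30 -30:235 -29:254 -28:254 -27:254 -26:254 -25:254 -24:254 -23:253 -22:253 -21:253 -20:254 -19:253 -18:253 -17:253 -16:253 -15:254 -14:254 -13:254 -12:254 -11:217 -10:164 -9:190 -8:198 -7:195 -6:195 -5:193 -4:194 -3:196 -2:194 -1:196 0:196 1:196 2:
jaw 0.74 -56.4 -10.4
long_stone 0.87 -9.9 27.5
```

{"op": "drive_tool", "data": {
  "rows": [
    [0, 0, 0, 0.0015, 0, 0.0002, 0],
    [0, 0, 0, 0.0015, 0, 0.0003, 0],
    [0, 0, 0, 0, 0, 0, 0]
  ]
}}

```text
time: 17.18
tool_pos: [0.5884, -0.1748, 0.0477]
tcp_rot: [2.136, 2.3, -0.002]
wrist_force: [-2.2, -6.2, 7.9]
width: 0.001
grip_force: 4.4
```

{"op": "drive_tool", "data": {
  "rows": [
    [0, 0, 0, 0, 0, -0.005, 0],
    [0, 0, 0, -0.009, 0, 0, 0],
    [0, 0, 0, -0.009, 0, 0, 0],
    [0, 0, 0, 0, 0, 0.004, 0],
    [0, 0, 0, 0, 0, 0, 0],
    [0, 0, 0, 0, 0, 0, 0]
  ]
}}

```text
time: 17.68
tool_pos: [0.5895, -0.1927, 0.0471]
tcp_rot: [2.139, 2.299, -0.0]
wrist_force: [-0.2, -3.8, 2.7]
width: -0.004
grip_force: 1.7
```

{"op": "drive_tool", "data": {
  "rows": [
    [0, 0, 0, 0, 0, 0.0007, 0],
    [0, 0, 0, 0, 0, 0, 0]
  ]
}}

```text
time: 17.85
tool_pos: [0.5896, -0.1927, 0.047]
tcp_rot: [2.138, 2.299, -0.001]
wrist_force: [-0.8, -4.0, 5.8]
width: 0.003
grip_force: 2.9
```

The drag rose to 6 N and the tip stalled, so the jaw has met resistance. I make one more tightening stroke at a firm press.

{"op": "drive_tool", "data": {
  "rows": [
    [0, 0, 0, 0, 0, 0.0006, 0],
    [0, 0, 0, 0.0015, 0, 0, 0],
    [0, 0, 0, 0, 0, 0, 0]
  ]
}}

```text
time: 18.1
tool_pos: [0.5898, -0.192, 0.0471]
tcp_rot: [2.136, 2.299, -0.002]
wrist_force: [-0.8, -6.9, 7.4]
width: -0.001
grip_force: 4.1
```

{"op": "drive_tool", "data": {
  "rows": [
    [0, 0, 0, 0.001, 0, 0, 0],
    [0, 0, 0, 0, 0, 0, 0]
  ]
}}

```text
time: 18.27
tool_pos: [0.5899, -0.1913, 0.0472]
tcp_rot: [2.136, 2.298, -0.002]
wrist_force: [-0.8, -6.8, 7.6]
width: 0.0
grip_force: 4.1
```

{"op": "drive_tool", "data": {
  "rows": [
    [0, 0, 0, 0, 0, 0.0004, 0],
    [0, 0, 0, 0.0015, 0, 0, 0],
    [0, 0, 0, 0, 0, 0, 0]
  ]
}}

```text
time: 18.52
tool_pos: [0.5902, -0.1901, 0.0474]
tcp_rot: [2.135, 2.297, -0.001]
wrist_force: [-2.4, -7.8, 8.5]
width: 0.001
grip_force: 4.8
```

{"op": "drive_tool", "data": {
  "rows": [
    [0, 0, 0, 0.001, 0, 0, 0],
    [0, 0, 0, 0, 0, 0, 0]
  ]
}}

```text
time: 18.68
tool_pos: [0.5903, -0.1892, 0.0475]
tcp_rot: [2.135, 2.297, -0.001]
wrist_force: [-0.8, -7.9, 9.3]
width: 0.001
grip_force: 4.8
```

```bash
python3 -c "
from h import *
jawgap('pics/w6.png')"|cut -c1-420
```

```text
profile along midline at z30.5: -50:193 -49:88 -48:24 -47:28 -46:24 -45:20 -44:19 -43:20 -42:25 -41:20 -40:21 -39:17 -38:19 -37:14 -36:21 -35:18 -34:22 -33:23 -32:19 -31:22 -30:192 -29:248 -28:249 -27:248 -26:249 -25:250 -24:249 -23:249 -22:248 -21:248 -20:249 -19:248 -18:246 -17:248 -16:249 -15:248 -14:251 -13:251 -12:249 -11:239 -10:131 -9:161 -8:172 -7:168 -6:172 -5:170 -4:167 -3:171 -2:170 -1:170 0:171 1:173 2:17
long_stone 0.66 -10.3 14.4
```

View pics/w6.png

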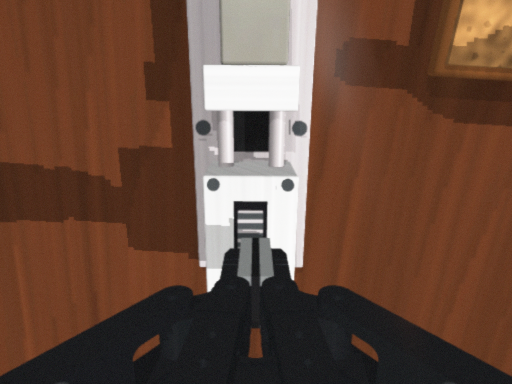

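The jaw now sits flush on the stone at (252,65). The wheel has stopped turning and the tip only creeps over it with about 8 N of drag, so it is clamped. I lift off and check the far end.

{"op": "drive_tool", "data": {
  "rows": [
    [0, 0, 0, 0, 0, -0.01, 0],
    [0, 0, 0, 0, 0, -0.03, 0],
    [0, 0, 0, 0, 0, -0.04, 0],
    [0, 0, 0, 0, 0, -0.04, 0],
    [0, 0, 0, 0.03, 0, -0.02, 0],
    [0, 0, 0, 0.04, 0, 0, 0],
    [0, 0, 0, 0, 0, 0, 0],
    [0, 0, 0, 0, 0, 0, 0]
  ]
}}

```text
time: 19.5
tool_pos: [0.5828, -0.1143, 0.1851]
tcp_rot: [-2.135, -2.303, -0.0]
wrist_force: [0.1, -0.1, -1.4]
width: -0.002
grip_force: 0.0
```

```bash
python3 -c "
from h import *
print(status.read_state()['tool_pos'],status.read_state()['time'])
jawgap('pics/w7.png')"
python3 -c "
import cv2;i=cv2.imread('pics/w7.png');cv2.imwrite('pics/w7c.png',cv2.resize(i[0:250,150:360],None,fx=2.4,fy=2.4,interpolation=2))"
```

```text
[ 0.58280015 -0.11425395  0.1851437 ] 19.5
profile along midline at z30.5: -50:227 -49:219 -48:243 -47:246 -46:183 -45:78 -44:44 -43:42 -42:41 -41:38 -40:40 -39:34 -38:40 -37:35 -36:34 -35:35 -34:36 -33:36 -32:37 -31:38 -30:239 -29:255 -28:255 -27:255 -26:255 -25:255 -24:255 -23:255 -22:255 -21:255 -20:255 -19:255 -18:255 -17:255 -16:255 -15:255 -14:255 -13:255 -12:255 -11:255 -10:249 -9:237 -8:235 -7:234 -6:234 -5:234 -4:235 -3:235 -2:236 -1:236 0:235 1:235 2:236 3:236 4:237 5:237 6:237 7:237 8:238 9:238 10:238 11:239 12:240 13:240 14:240 15:240 16:239 17:241 18:239 19:238 20:237 21:235 22:234 23:235 24:234 25:233 26:231 27:231 28:230 29:231 30:229 31:231 32:230 33:231 34:231 35:231 36:231 37:232 38:232 39:232 40:232 41:233 42:235 43:236 44:236 45:235 46:236 47:235 48:236 49:237 50:238 51:237 52:235 53:234 54:234 55:234 56:235 57:231 58:232 59:234 60:233 61:234 62:234 63:234 64:234 65:235 66:234 67:235 68:235 69:235 70:235 71:236 72:236 73:236 74:237 75:236 76:236 77:236 78:236 79:236 80:235 81:237 82:236 83:237 84:237 85:237 86:238 87:238 88:237 89:238 90:237 91:237 92:239 93:237 94:237 95:237 96:239 97:238 98:238 99:234 100:243 101:255 102:255 103:255 104:255
jaw 0.69 -55.3 -7.7
long_stone 0.91 -9.3 99.4
```

View pics/w7c.png

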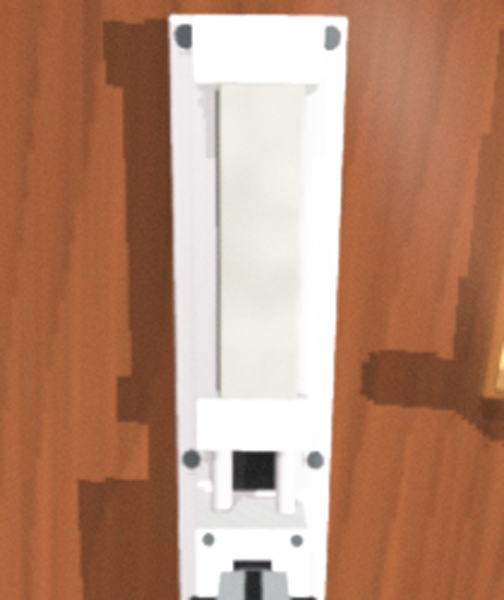

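The view shows the stone flat and straight on the bed, spanning holder x from -10 to 100. It touches both the fixed jaw (crop row 83) and the sliding jaw (row 398) with no gaps. I hand in.

```bash
python3 -c "
from h import *
print(workorder.finish_job())"
```

```text
the job is handed in; nothing more can be done
None
```

The long stone lies flat on the bed, clamped between the two jaws by the thumbwheel with no visible gap at either end; wheel presses read at most about 9.5 N, nothing else was touched, and the job was handed in at about 20 s.

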